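# Draw a portion from the dry-goods dispenser

### The arm

A 6-joint arm with a two-finger parallel gripper is mounted at the origin on a cart in front of the work surface, level with it; the furniture and walls round the work are solid. World frame = base frame: x ahead of the robot, y to its left, z up, the work surface at z = 0. Lengths are in mm, angles in degrees, forces in N, time in s.
With the tool pointing down it reaches from about 300 to 850 mm from the base axis. Payload 4.2 kg.
Tool frame: the origin (TCP) lies midway between the tips of the shut fingers; the grasp point (between the pads) lies 19 mm behind it; z points along the fingers, y is the line along which they close (so a half turn about z gives the same grasp; the last joint's range is limited). The gripper opens to 91 mm and grips with 3 to 60 N. Pads are 32 mm wide; open, the fingers measure 118 mm over their backs; the gripper's body (76 mm by 178 mm) begins 60 mm behind the grasp point.
Start: joints at [-76.49, 18.312, 89.639, -0, 72.044, -1.146], TCP at [145.489, -556.306, 213.976] pointing down, gripper open.
Joint ranges: [-177.97, 177.97], [-48.28, 115.42], [12.27, 149.76], [-77.06, 257.06], [2.81, 150.46], [-146.56, 146.56]. Speed limits (degrees/s): [147.25, 147.25, 180, 180, 180, 180].

### API

Orientations are given as [roll, pitch, yaw] about the fixed x, y, z axes, in that order (R = Rz(yaw) Ry(pitch) Rx(roll)).
In Python, from workcell import env gives the robot as it stands.
- The arm moves only by the shell command python3 -m jog 'ROWS' [FORCE]. ROWS is a JSON object of lists of equal length, an entry for each row: "jaw": the finger opening in mm, from 0 to 91.2; "slide": the shift along the tool's x, y, z in units of 30 mm (1.0 is 30 mm), a list of three; "spin": the turn about the tool's z in units of 8 degrees (1.0 is 8 degrees). In form: {"jaw": [jaw, ...], "slide": [[dx, dy, dz], ...], "spin": [spin, ...]}. A call has 1 to 10 rows; each row shifts and turns the commanded pose from where the row before left it, along the tool's axes as they then stand; what a row does not reach is not made up. A row lasts 1/10 s, in which the tool goes at most 50 mm and 8.59 degrees, less where a joint would pass 70% of its speed; a pose out of reach is approached as far as the arm can. A call is refused whole if a number of a shift passes 1 or a number of a turn 1, either way. A call with a gripper value outside its range is refused whole. The fingers move at their own pace and stop on an object; FORCE is the grip in N (left out, the last holds). Time passes only in rows, so rows that do not move let the fingers close. It gives the time, the measured TCP pose, the force, the opening and the grip force at its end, in the units of the state.
- env.state(): the state, without advancing time (a new reading comes with each control period).
- env.grab_frame(name): name is "scene" or "top"; returns the picture (384x512x3 uint8, red, green, blue); there is no depth.
- env.camera_model(name): a dict with "fx", "fy", "cx", "cy" (pixels), "camera_from_world" (4x4, takes a point from world to camera coordinates). Camera axes: x right, y up, looking along -z (the intrinsics and any distortion apply to the point x, -y, -z); pixel columns grow to the right and rows downward; lengths in mm; the calibration is good to about 2 mm. A picture is of the moment at which its call begins. camera_model takes no time and is no camera call.
- env.job_done(): hands the job in; it is judged then, once.
The state is a dict: "time_s": time; "qpos": joint angles; "qvel": joint speeds; "effort": joint torques, N m; "ee_pos": TCP position; "ee_rot": TCP orientation; "force": force on the tool from outside, world axes, zero at the start; "torque": the same for the moment, N m; "gripper_width": finger opening in mm; "gripper_force": force on a finger pad.
Only numpy, scipy, OpenCV 4.12 (cv2) and the standard library are available. Lean on these libraries where they do the work, as an engineer would, in place of code of your own. Each camera call takes 0.05 s, during which the arm holds its last target. There are 200 camera calls.

### The job

Draw a portion from the dry-goods dispenser: nest the narrower, deeper tub in the wide shallow one, stand the pair on the worktop under the chute so that what slides off the lip falls into the middle of the inner tub, and let go of them. Only then pull the gate up by its knob until its pointer is level with the portion marker, and finish while still holding it there, because the spring would shut it. Leave the marker where it is set and do not knock the other things about.

Things in the scene. Friction and masses are not known exactly. Their poses are not given: they have to be found in the camera images.
- dispenser: countertop dry-goods dispenser, fixed: white hopper with a steel lid (top 223 mm high) at the back, and a steel chute that slopes down 30 degrees towards the robot; origin on the worktop; its x axis points from the chute back to the hopper, z up. Its base and pedestal begin 35 mm in front (-x) of the origin, the gate stands 25 mm in front; it is 92 mm wide and reaches 120 mm behind the origin
- chute_lip (a point): middle of the chute's lower front edge, 70 mm above the worktop, 90 mm in front of the dispenser's origin; the chute is 62 mm wide, its side walls stand about 11 mm above its floor. The lip clears the rim of the nested tubs by 16 mm, so they cannot be lowered under it: they have to be slid in along the worktop
- drop_point (a point): point on the worktop, 22 mm in front of the lip on the dispenser's centre line, onto which the goods fall: the middle of the inner tub belongs over it
- gate: steel gate plate that slides straight up between the two guides; origin at the middle of its lower edge, which is 110 mm above the worktop when shut. It travels 0 to 50 mm upward; a spring and its weight push it down with about 4 N when shut and 9 N fully open, and it falls shut when let go
- knob (a point): centre of the black round knob on top of the gate's stem: upright cylinder, 30 mm in diameter, 28 mm high, under a 36 mm cap 4 mm thick; 260 mm above the worktop when shut, rises with the gate. The spring barrel below ends 46 mm under this point
- gate_pointer (a point): tip of the small black pointer bar at the left edge of the gate, in front of the left-hand guide (with 10 mm lines); 124 mm above the worktop when shut, rises with the gate
- marker_tip (a point): tip of the portion marker, a black clip with a small steel thumbscrew on the outer side of the left-hand guide, set at 18 to 40 mm above the shut position of the pointer; it can be pushed along the guide but must stay where it is
- catch_tub: clear round tub, wide and shallow: 124 mm in diameter at the rim, 116 mm at the foot, 40 mm high, wall about 2 mm, floor 4 mm thick, 60 g; origin at the centre of its underside
- portion_tub: clear round tub, narrower and deeper: 110 mm in diameter at the rim, 96 mm at the foot, 50 mm high, wall about 2 mm, 50 g; origin at the centre of its underside. Nested, its underside lies 4 mm above that of the wide tub and its rim stands 14 mm above the other rim
- bar_sink: sink let into the worktop, does not move; its rim stands 4 mm proud and covers x = 0.52 to 0.87 m, y = -0.055 to 0.295 m; the worktop's front edge is at x = 0.36 m and its left edge at y = 0.45 m
- toaster_oven: toaster oven to the right of the dispenser, does not move: 380 mm high, its front at x = 0.52 m, left side at y = -0.22 m; its door handle reaches out over the worktop to x = 0.48 m at a height of 256 to 274 mm, from y = -0.25 m to the right
- salt_shaker: salt shaker, 44 mm wide, 90 mm high, bystander; origin at the centre of its underside
- pepper_mill: brown pepper mill, 58 mm wide, 170 mm high, bystander; origin at the centre of its underside
- honey_jar: honey jar, 71 mm wide, 101 mm high, bystander; origin at the centre of its underside
- beaker: clear measuring jug with a handle, 86 mm wide, 88 mm high, bystander; origin at the centre of its underside

How it is judged:
By the outcome, as a careful person would: the job done as asked, in the order asked, and still so for the second after the job is handed in, while the arm keeps its last pose, push and grip.
It also fails if it takes over 72 s, if anything falls off the work surface, if the arm or the gripper's body presses on something with over 40 N, if the wrist force passes 120 N, or if a joint passes its speed limit or range.

## Working session

There is one attempt and no reset: what is moved stays moved. The work goes in short steps, Python scripts to look and compute and a shell command to move; the robot and the scene stay as the last step left them, time stands still between calls to the robot, and variables do not carry over. Pictures are saved under pics/ and viewed, at most 10 in all, crops included, and the job is handed in when it is done.

```bash
mkdir -p pics; ls; python3 - <<'E'
from workcell import env
import cv2,numpy as np
print(env.state())
for n in("scene","top"):
    im=env.grab_frame(n); cv2.imwrite(f"pics/{n}0.png",im[:,:,::-1])
    m=env.camera_model(n); print(n,{k:np.round(v,4).tolist() for k,v in m.items()})
E
```

```text
pics
{'time_s': 0.0, 'qpos': array([-7.64890629e+01,  1.83526256e+01,  8.97056686e+01, -6.01155490e-05,
        7.20437689e+01, -1.14748623e+00]), 'qvel': array([ 0.07756067, -0.0706033 , -0.09704258,  0.02346066,  0.05806914,
       -0.04237406]), 'effort': array([ 6.32570282e-04, -4.12457299e+01, -2.31967592e+01,  7.29336147e-02,
        4.55738779e-02, -1.33284716e-04]), 'ee_pos': array([ 145.37588153, -555.80382256,  213.11540831]), 'ee_rot': array([-1.79897956e+02, -1.98678048e-03,  1.46584402e+01]), 'force': array([-0.77681319, -0.25986008, -0.07021467]), 'torque': array([-0.04770806, -0.02809177,  0.05950801]), 'gripper_force': 0.0, 'gripper_width': 91.15537289775526}
scene {'fx': 429.3746, 'fy': 429.3746, 'cx': 254.0654, 'cy': 191.6936, 'camera_from_world': [[-0.8122, -0.5834, -0.0019, 431.0567], [0.4485, -0.6265, 0.6375, -309.304], [-0.3731, 0.5169, 0.7705, -1233.3526], [0.0, 0.0, 0.0, 1.0]]}
top {'fx': 417.1802, 'fy': 417.1802, 'cx': 258.4712, 'cy': 189.1, 'camera_from_world': [[-0.0192, -0.9998, 0.0005, -26.0799], [0.9886, -0.0189, 0.1491, -554.3632], [-0.1491, 0.0033, 0.9888, -1297.125], [0.0, 0.0, 0.0, 1.0]]}
```

View pics/scene0.png

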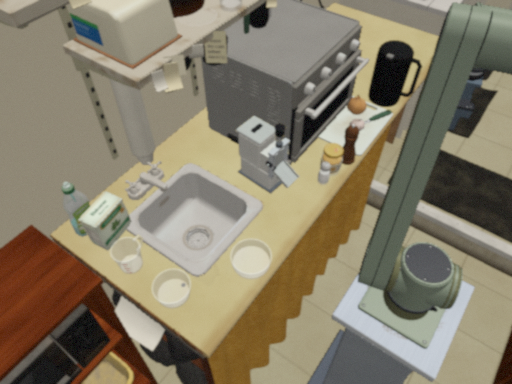

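View pics/top0.png

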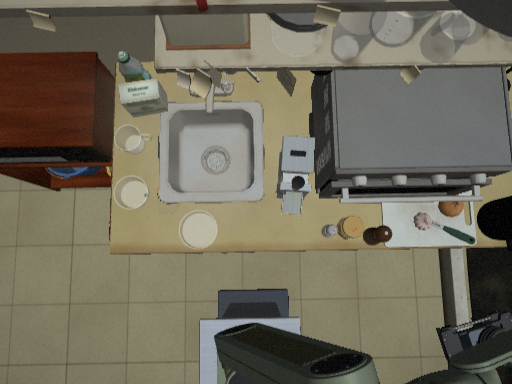

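```bash
cat > h.py <<'E'
from workcell import env
import cv2,numpy as np
def proj(n,P):
    m=env.camera_model(n);P=np.atleast_2d(P).astype(float)
    c=P@m["camera_from_world"][:3,:3].T+m["camera_from_world"][:3,3]
    return np.c_[m["cx"]+m["fx"]*c[:,0]/-c[:,2], m["cy"]-m["fy"]*c[:,1]/-c[:,2]]
def ray(n,uv):
    m=env.camera_model(n);T=m["camera_from_world"];R=T[:3,:3]
    d=R.T@np.array([(uv[0]-m["cx"])/m["fx"],-(uv[1]-m["cy"])/m["fy"],-1.]);return -R.T@T[:3,3],d/np.linalg.norm(d)
def onz(n,uv,z):
    o,d=ray(n,uv);return (o+d*(z-o[2])/d[2])
def two(a,b):
    o1,d1=ray("scene",a);o2,d2=ray("top",b)
    s=np.linalg.lstsq(np.c_[d1,-d2],o2-o1,rcond=None)[0];p,q=o1+s[0]*d1,o2+s[1]*d2
    return (p+q)/2,np.linalg.norm(p-q)
E
python3 - <<'E'
import cv2
s=cv2.imread("pics/scene0.png");t=cv2.imread("pics/top0.png")
r=lambda im,x,y,w,h,k:cv2.resize(im[y:y+h,x:x+w],None,fx=k,fy=k,interpolation=cv2.INTER_CUBIC)
a=r(t,105,170,120,85,4) # 480x340
b=r(t,270,130,80,90,5)[:,:]   # 400x450
c=r(s,225,110,80,90,5)
d=r(s,145,230,140,80,4)
cv2.imwrite("pics/c1.png",cv2.hconcat([b,c]))
cv2.imwrite("pics/c2.png",cv2.vconcat([cv2.resize(r(t,105,170,120,68,4),(560,272+45)),d[:280]]))
E
```

```text
(no output)
```

View pics/c1.png

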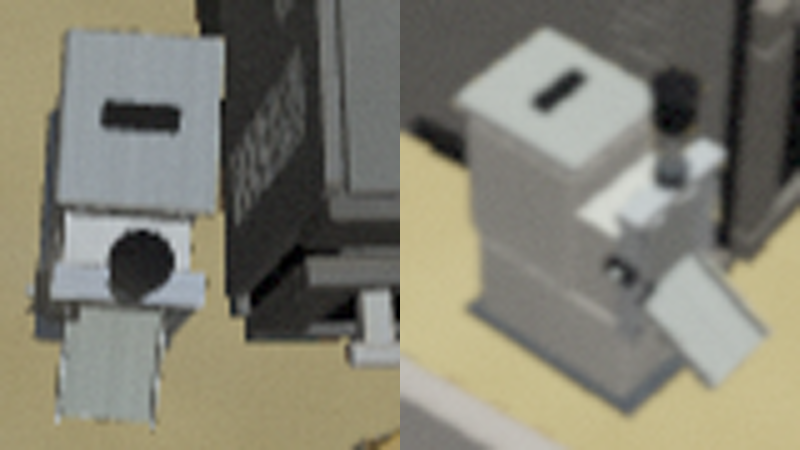

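View pics/c2.png

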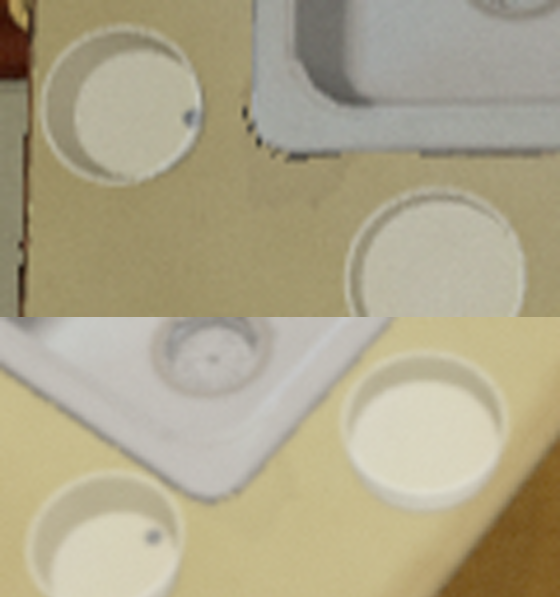

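```bash
cat > m.py <<'E'
from h import *
def mask(n,im):
    g=im.astype(int); return ((g[:,:,0]-g[:,:,2]<52)&(g.min(2)>150)).astype(np.uint8)*255
s=cv2.imread("pics/scene0.png")[:,:,::-1];t=cv2.imread("pics/top0.png")[:,:,::-1]
print("lip scene/top",two(((287+298.6)/2,(187.4+177)/2),(291.6,213.6)))
print("lip corners z=70 top",onz("top",(281.6,213.4),70),onz("top",(301.6,213.4),70))
print("lip corners scene z70",onz("scene",(287,187.4),70),onz("scene",(298.6,177),70))
print("knob top z=278",onz("top",(298.2,183),278),onz("scene",(280,126),278))
print("lid corners z223",[onz("top",(270+a/5,130+b/5),223).round() for a,b in((68,30),(222,38),(213,213),(57,207))])
for n,im,rois in(("top",t,((105,165,60,55),(170,200,60,60))),("scene",s,((145,262,50,48),(222,230,60,55)))):
    for x,y,w,h in rois:
        c=im[y:y+h,x:x+w].astype(np.uint8)
        hsv=cv2.cvtColor(np.ascontiguousarray(c),cv2.COLOR_RGB2HSV)
        print(n,"bg sat",hsv[2:6,2:6,1].mean(),"mid sat",hsv[h//2,w//2])
        m=(hsv[:,:,1]<68).astype(np.uint8)*255
        cs,_=cv2.findContours(m,cv2.RETR_EXTERNAL,cv2.CHAIN_APPROX_NONE)
        k=max(cs,key=cv2.contourArea);hull=cv2.convexHull(k)
        e=cv2.fitEllipse(hull); print(" ellipse",e[0][0]+x,e[0][1]+y,e[1],e[2],cv2.boundingRect(k))
E
python3 m.py
```

```text
lip scene/top (array([ 470.88717827, -138.29139842,   67.47821457]), np.float64(0.5684830388680278))
lip corners z=70 top [ 471.62132093 -107.10025135   70.        ] [ 470.43067974 -169.34613867   70.        ]
lip corners scene z70 [ 473.48937788 -106.04442412   70.        ] [ 466.67686984 -167.05149      70.        ]
knob top z=278 [ 532.40946764 -141.1349691   278.        ] [ 536.36703756 -142.63979129  278.        ]
lid corners z223 [array([ 677., -110.,  223.]), array([ 670., -197.,  223.]), array([ 570., -188.,  223.]), array([ 575., -101.,  223.])]
top bg sat 127.5625 mid sat [ 26  35 182]
 ellipse 130.665922164917 192.22231674194336 (34.50700759887695, 35.527095794677734) 67.65328979492188 (8, 10, 36, 35)
top bg sat 58.5625 mid sat [ 27  28 192]
 ellipse 197.7682399749756 228.69704246520996 (38.85918426513672, 41.42180252075195) 19.94090461730957 (8, 7, 40, 43)
scene bg sat 77.5 mid sat [ 26  35 213]
 ellipse 173.97756385803223 283.4576721191406 (40.5728874206543, 52.92322540283203) 34.711669921875 (6, 0, 44, 47)
scene bg sat 7.875 mid sat [ 26  32 216]
 ellipse 245.2111587524414 252.35023880004883 (45.81539535522461, 59.15992736816406) 132.4944305419922 (0, 0, 51, 50)
```

```bash
python3 - <<'E'
from h import *
a=np.linspace(0,6.283,200)
for nm,uv,z,r in(("portion",(131,192.4),50,55),("wide",(198.2,229.5),40,62)):
    c=onz("top",uv,z);P=c+np.c_[r*np.cos(a),r*np.sin(a),0*a]
    for n in("top","scene"):
        q=proj(n,P);print(nm,c.round(1),n,q.min(0).round(1),q.max(0).round(1))
print("measured scene portion L151.75 R191 T268.25; wide L230.5 R272 T238.75; top portion L113.6 R148.7 T175.4 B209.7; wide L179 R217.7 T210.3")
# bystanders rough
for n,uv in(("salt",(330,231)),("honey",(350,227)),("mill",(377,235)),("beaker",(130,138))): print(n,onz("top",uv,90).round())
print(onz("scene",(324,177),0).round(),onz("scene",(332,167),0).round())
E
```

```text
portion [549.6 369.4  50. ] top [113.7 175.4] [148.3 209.6]
portion [549.6 369.4  50. ] scene [152.3 267.6] [191.7 303.1]
wide [428.3 156.6  40. ] top [178.6 210. ] [217.8 249.3]
wide [428.3 156.6  40. ] scene [230.5 237.9] [272.1 273.8]
measured scene portion L151.75 R191 T268.25; wide L230.5 R272 T238.75; top portion L113.6 R148.7 T175.4 B209.7; wide L179 R217.7 T210.3
salt [ 413. -252.   90.]
honey [ 424. -313.   90.]
mill [ 398. -394.   90.]
beaker [717. 365.  90.]
[ 421. -276.    0.] [ 422. -335.    0.]
```

```bash

python3 -m jog '{"jaw":[50,50,50,50,50,50,50,50,50,50],"slide":[[0,0,-0.3],[0,0,-0.3],[0,0,-0.3],[0,0,-0.3],[0,0,-0.3],[0,0,-0.3],[0,0,-0.3],[0,0,-0.3],[0,0,-0.3],[0,0,-0.3]],"spin":[-0.94,-0.94,-0.94,-0.94,-0.94,-0.94,-0.94,-0.94,-0.94,-0.94]}' 10
python3 -m jog '{"jaw":[50,50,50,50,50,50,50,50,50,50],"slide":[[0.85,0.85,0],[0.85,0.85,0],[0.85,0.85,0],[0.85,0.85,0],[0.85,0.85,0],[0.85,0.85,0],[0.85,0.85,0],[0.85,0.85,0],[0.85,0.85,0],[0.85,0.85,0]],"spin":[0,0,0,0,0,0,0,0,0,0]}'
```

```text
time_s: 1.1
ee_pos: [145.4, -556.0, 303.8]
ee_rot: [-180.0, -0.1, 90.2]
force: [-0.7, 0.1, -0.2]
gripper_width: 49.9
gripper_force: 0.0
time_s: 2.1
ee_pos: [401.8, -300.6, 303.6]
ee_rot: [-180.0, -0.0, 89.9]
force: [1.1, -0.2, -0.3]
gripper_width: 50.0
gripper_force: 0.0
```

```bash

python3 -m jog '{"jaw":[50,50,50,50,50,50,50,50,50,50],"slide":[[1,0.16,0],[1,0.16,0],[1,0.16,0],[1,0.16,0],[1,0.16,0],[1,0.16,0],[1,0.16,0],[1,0.16,0],[1,0.16,0],[1,0.16,0]],"spin":[0,0,0,0,0,0,0,0,0,0]}'
python3 -m jog '{"jaw":[50,50,50,50,50,50,50,50,50,50],"slide":[[1,0.15,0],[1,0.15,0],[1,0.15,0],[1,0.15,0],[1,0.15,0],[1,0.15,0],[1,0.15,0],[1,0.15,0],[1,0.15,0],[1,0.15,0]],"spin":[0,0,0,0,0,0,0,0,0,0]}'
python3 -m jog '{"jaw":[50,50,50,50,50,50,50,50,50,50],"slide":[[0.9,0,0],[0.9,0,0],[0.53,0,0.5],[0,0,0.9],[0,0,0.9],[0,0,0.9],[0,0,0.9],[0,0,0.9],[0,0,0.9],[0,0,0]],"spin":[0,0,0,0,0,0,0,0,0,0]}'
```

```text
time_s: 3.1
ee_pos: [449.6, -0.8, 303.6]
ee_rot: [-180.0, 0.0, 89.9]
force: [0.3, 0.3, -0.3]
gripper_width: 49.8
gripper_force: 0.0
time_s: 4.1
ee_pos: [495.5, 299.0, 303.4]
ee_rot: [-180.0, 0.0, 89.9]
force: [-0.2, 0.1, -0.3]
gripper_width: 49.7
gripper_force: 0.0
time_s: 5.1
ee_pos: [492.9, 365.1, 121.8]
ee_rot: [-179.5, 0.4, 89.8]
force: [-0.5, -0.2, 0.8]
gripper_width: 50.1
gripper_force: 0.0
```

```bash

python3 -m jog '{"jaw":[50,50],"slide":[[0,0,0.9],[0,0,0]],"spin":[0,0]}'
python3 -m jog '{"jaw":[50],"slide":[[0,0,0]],"spin":[0]}'
```

```text
time_s: 5.3
ee_pos: [494.2, 366.2, 97.6]
ee_rot: [-179.7, 0.2, 89.8]
force: [-0.8, -0.7, -0.1]
gripper_width: 50.2
gripper_force: 0.0
time_s: 5.4
ee_pos: [495.9, 367.6, 100.6]
ee_rot: [180.0, 0.0, 89.8]
force: [-0.6, 0.3, -1.1]
gripper_width: 49.8
gripper_force: 0.0
```

```bash

python3 -m jog '{"jaw":[50,50,50,50,50,50],"slide":[[0.05,0,0.6],[0,0,0.6],[0,0,0.5],[0,0,0.33],[0,0,0],[0,0,0]],"spin":[0,0,0,0,0,0]}'
python3 -m jog '{"jaw":[0,0,0,0,0,0,0,0],"slide":[[0,0,0],[0,0,0],[0,0,0],[0,0,0],[0,0,0],[0,0,0],[0,0,0],[0,0,0]],"spin":[0,0,0,0,0,0,0,0]}' 15
```

```text
time_s: 6.0
ee_pos: [496.5, 369.6, 40.1]
ee_rot: [179.9, -0.1, 89.9]
force: [-0.3, 0.1, 0.4]
gripper_width: 49.9
gripper_force: 0.0
time_s: 6.8
ee_pos: [495.9, 369.4, 39.2]
ee_rot: [180.0, -0.0, 89.9]
force: [-0.7, -0.1, 2.4]
gripper_width: 7.9
gripper_force: 14.4
```

```bash

python3 -m jog '{"jaw":[0,0,0,0,0,0],"slide":[[0,0,-0.3],[0,0,-0.6],[0,0,-0.8],[0,0,-0.8],[0,0,0],[0,0,0]],"spin":[0,0,0,0,0,0]}'
python3 -m jog '{"jaw":[0,0,0,0,0,0,0,0,0,0],"slide":[[-0.8,-0.4,0],[-0.8,-0.5,0],[-0.8,-0.5,0],[-0.8,-0.5,0],[-0.8,-0.5,0],[-0.8,-0.5,0],[-0.8,-0.5,0],[-0.8,-0.4,0],[-0.7,-0.17,0],[0,0,0]],"spin":[0,0,0,0,0,0,0,0,0,0]}'
python3 - <<'E'
from h import *
a=env.grab_frame("scene");b=env.grab_frame("top");print(env.state()["ee_pos"])
cv2.imwrite("pics/s1.png",a[:,:,::-1]);cv2.imwrite("pics/t1.png",b[:,:,::-1])
r=lambda im,x,y:cv2.resize(im[y:y+120,x:x+80],None,fx=5,fy=5,interpolation=cv2.INTER_CUBIC)
cv2.imwrite("pics/v1.png",np.hstack([r(a,210,180),r(b,160,160)])[:,:,::-1])
E
```

```text
time_s: 7.4
ee_pos: [495.6, 369.1, 114.2]
ee_rot: [180.0, -0.0, 89.9]
force: [-0.1, 0.3, -0.4]
gripper_width: 7.4
gripper_force: 15.1
time_s: 8.4
ee_pos: [373.7, 154.3, 112.8]
ee_rot: [-179.8, 0.1, 89.7]
force: [0.0, 1.0, -0.7]
gripper_width: 7.4
gripper_force: 15.1
[375.92159701 156.43929901 113.43866179]
```

View pics/v1.png

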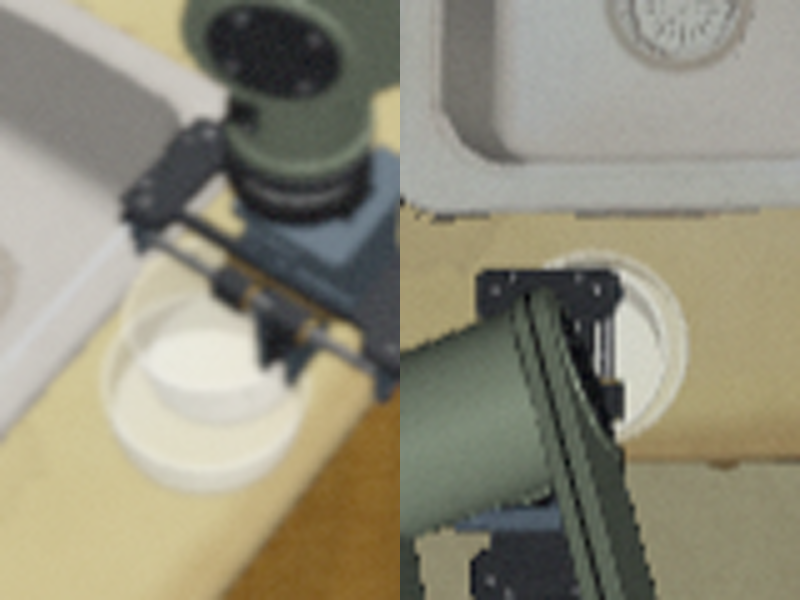

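```bash

python3 -m jog '{"jaw":[0,0,0,0,0,0,0,0],"slide":[[0,0.03,0.5],[0,0,0.5],[0,0,0.5],[0,0,0.4],[0,0,0.2],[0,0,0.15],[0,0,0],[0,0,0]],"spin":[0,0,0,0,0,0,0,0]}'
python3 -m jog '{"jaw":[0,0,0,0],"slide":[[0,0,0.03],[0,0,0.03],[0,0,0],[0,0,0]],"spin":[0,0,0,0]}'
```

```text
time_s: 9.3
ee_pos: [377.6, 156.9, 46.9]
ee_rot: [179.9, -0.0, 89.9]
force: [-1.4, 0.0, 1.7]
gripper_width: 7.9
gripper_force: 15.5
time_s: 9.7
ee_pos: [377.1, 156.6, 44.9]
ee_rot: [180.0, -0.0, 89.8]
force: [-1.8, 0.2, 2.8]
gripper_width: 7.8
gripper_force: 15.7
```

```bash

python3 -m jog '{"jaw":[0,0,0,0,0,0,0,0,0,0],"slide":[[-0.2,0,0],[-0.4,0,0],[-0.5,0,0],[-0.5,0,0],[-0.5,0,0],[-0.5,0,0],[-0.5,0,0],[-0.5,0,0],[-0.5,0,0],[-0.5,0,0]],"spin":[0,0,0,0,0,0,0,0,0,0]}'
python3 -m jog '{"jaw":[0,0,0,0,0,0,0,0,0,0],"slide":[[-0.5,0,0],[-0.5,0,0],[-0.5,0,0],[-0.5,0,0],[-0.5,0,0],[-0.5,0,0],[-0.5,0,0],[-0.5,0,0],[-0.4,0,0],[-0.2,0,0]],"spin":[0,0,0,0,0,0,0,0,0,0]}'
python3 - <<'E'
from h import *
a=env.grab_frame("scene");b=env.grab_frame("top");print(env.state()["ee_pos"],env.state()["force"])
cv2.imwrite("pics/s2.png",a[:,:,::-1]);cv2.imwrite("pics/t2.png",b[:,:,::-1])
r=lambda im,x,y:cv2.resize(im[y:y+100,x:x+80],None,fx=5,fy=5,interpolation=cv2.INTER_CUBIC)
cv2.imwrite("pics/v2.png",np.hstack([r(a,255,150),r(b,250,170)])[:,:,::-1])
E
```

```text
time_s: 10.7
ee_pos: [376.7, 17.2, 44.9]
ee_rot: [180.0, 0.0, 89.8]
force: [-0.1, 2.3, 2.4]
gripper_width: 7.7
gripper_force: 15.7
time_s: 11.7
ee_pos: [376.0, -120.6, 44.7]
ee_rot: [-180.0, -0.0, 89.8]
force: [-1.2, 2.4, 2.3]
gripper_width: 8.2
gripper_force: 15.8
[ 376.25551992 -120.35160192   44.70350696] [ 0.37971334 -0.71135539  0.70796696]
```

View pics/v2.png

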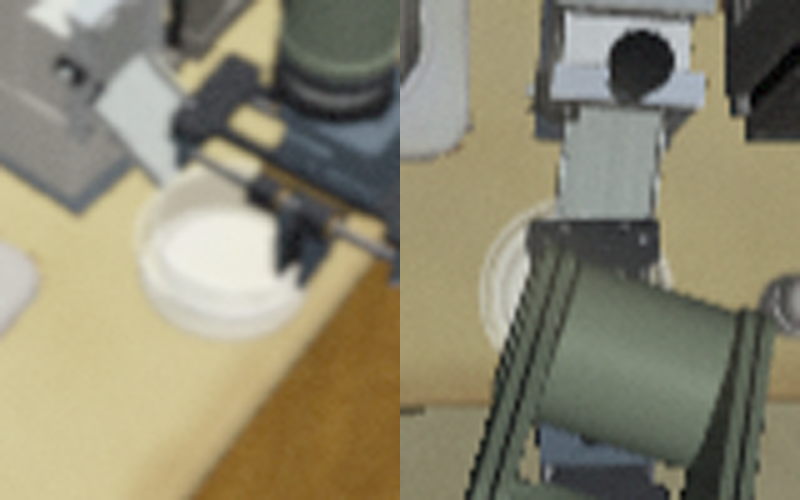

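```bash

python3 -m jog '{"jaw":[0,0,0,0,0,0,0,0,0,0],"slide":[[-0.25,0.3,0],[-0.25,0.3,0],[-0.25,0.33,0],[0,0,0],[0.1,-0.1,0],[0.12,-0.12,0],[0,0,0],[0,0,0],[0,0,0],[0,0,0]],"spin":[0,0,0,0,0,0,0,0,0,0]}'
python3 - <<'E'
from h import *
a=env.grab_frame("scene");b=env.grab_frame("top");print(env.state()["ee_pos"],env.state()["force"])
cv2.imwrite("pics/s3.png",a[:,:,::-1]);cv2.imwrite("pics/t3.png",b[:,:,::-1])
P={}
t=np.linspace(0,6.283,200)
for n,im,x,y in(("scene",a,255,150),("top",b,250,170)):
    v=cv2.resize(im[y:y+100,x:x+80],None,fx=5,fy=5,interpolation=cv2.INTER_CUBIC).copy()
    q=(proj(n,np.c_[449+55*np.cos(t),-136.6+55*np.sin(t),54+0*t])-[x,y]+.5)*5
    cv2.polylines(v,[q.astype(int)],True,(255,0,0),1)
    q=(proj(n,np.c_[449+62*np.cos(t),-136.6+62*np.sin(t),40+0*t])-[x,y]+.5)*5
    cv2.polylines(v,[q.astype(int)],True,(0,0,255),1)
    P[n]=v
cv2.imwrite("pics/v3.png",np.hstack([P["scene"],P["top"]])[:,:,::-1])
E
```

```text
time_s: 12.8
ee_pos: [397.0, -135.2, 44.7]
ee_rot: [-179.9, -0.0, 89.9]
force: [-1.9, 0.0, 2.7]
gripper_width: 7.6
gripper_force: 15.8
[ 397.25288812 -135.29291643   44.67035433] [-1.41590253  0.28832886  2.66658603]
```

View pics/v3.png

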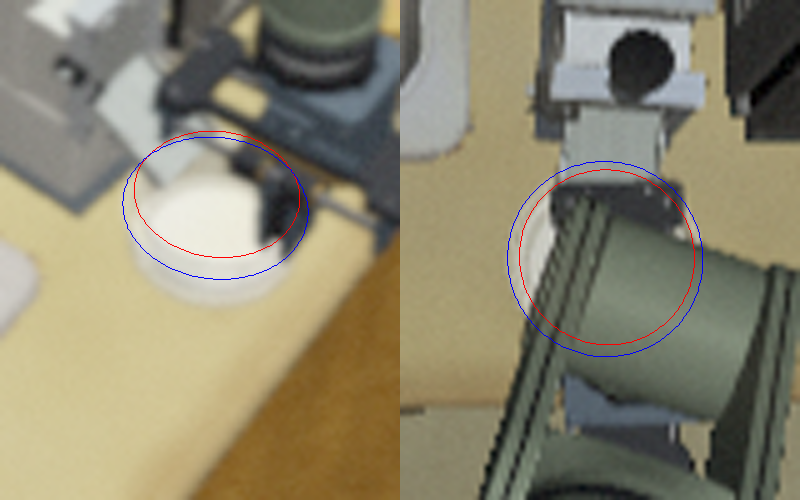

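```bash

python3 -m jog '{"jaw":[8,10,14,20,30,30,30,30,30,30],"slide":[[0,0,0],[0,0,0],[0,0,0],[0,0,0],[0,0,0],[0,0,0],[0,0,-0.3],[0,0,-0.8],[0,0,-1],[0,0,-1]],"spin":[0,0,0,0,0,0,0,0,0,0]}'
python3 -m jog '{"jaw":[60,60,60,60,60,60,60,60,60,60],"slide":[[0.5,0,-1],[0.9,0,-1],[1,0,-1],[1,0,-1],[1,0,-1],[1,0,-1],[1,0,0],[1,0,0],[1,0,0],[0,0,0]],"spin":[0,0,0,0,0,0,0,0,0,0]}'
python3 - <<'E'
from h import *
t=np.linspace(0,6.283,200);V=[]
for n,x,y in(("scene",255,150),("top",250,170)):
    im=np.mean([env.grab_frame(n) for _ in range(4)],0).astype(np.uint8)
    cv2.imwrite(f"pics/{n}4.png",im[:,:,::-1])
    V.append(cv2.resize(im[y:y+100,x:x+80],None,fx=5,fy=5,interpolation=cv2.INTER_CUBIC))
    q=(proj(n,np.c_[449+55*np.cos(t),-136.6+55*np.sin(t),54+0*t])-[x,y]+.5)*5;print(n,"in",q.min(0).round(),q.max(0).round())
    q=(proj(n,np.c_[449+62*np.cos(t),-136.6+62*np.sin(t),40+0*t])-[x,y]+.5)*5;print(n,"out",q.min(0).round(),q.max(0).round())
cv2.imwrite("pics/v4.png",np.hstack(V)[:,:,::-1]); print(env.state()["ee_pos"],env.state()["time_s"])
E
```

```text
time_s: 13.9
ee_pos: [397.4, -135.4, 139.3]
ee_rot: [-180.0, 0.0, 89.9]
force: [0.9, -0.3, 1.1]
gripper_width: 30.0
gripper_force: 0.0
time_s: 14.9
ee_pos: [397.9, 119.1, 318.3]
ee_rot: [180.0, -0.1, 90.1]
force: [-0.6, -0.3, 0.1]
gripper_width: 60.2
gripper_force: 0.0
scene in [134. 131.] [300. 258.]
scene out [123. 137.] [308. 279.]
top in [119. 170.] [295. 345.]
top out [108. 162.] [303. 357.]
[398.31312207 115.81880683 317.82285497] 15.3
```

View pics/v4.png

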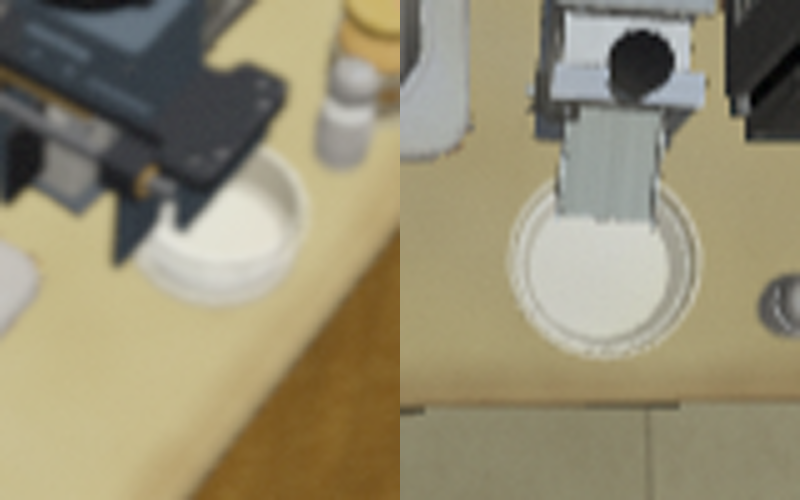

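```bash
python3 - <<'E'
from h import *
im=np.mean([cv2.imread(f"pics/{f}.png").astype(float) for f in("scene0","s2","s3")],0)
x,y,w,h,k=250,145,40,45,13
v=cv2.resize(im[y:y+h,x:x+w],None,fx=k,fy=k,interpolation=cv2.INTER_CUBIC).clip(0,255).astype(np.uint8)
for z in range(114,185,10):
    q=((proj("scene",[[530,-104,z]])[0]-[x,y]+.5)*k).astype(int);print(z,q)
    cv2.line(v,(q[0]-130,q[1]),(q[0]-110,q[1]),(0,0,255),1);cv2.putText(v,str(z),(q[0]-160,q[1]+4),0,.4,(0,0,255),1)
v2=cv2.imread("pics/top0.png")[160:205,272:292]
cv2.imwrite("pics/v5.png",np.hstack([v,cv2.resize(v2,(260,h*k),interpolation=cv2.INTER_CUBIC)]))
E
```

```text
114 [303 348]
124 [304 321]
134 [305 294]
144 [307 266]
154 [308 238]
164 [309 210]
174 [311 181]
184 [312 152]
```

View pics/v5.png

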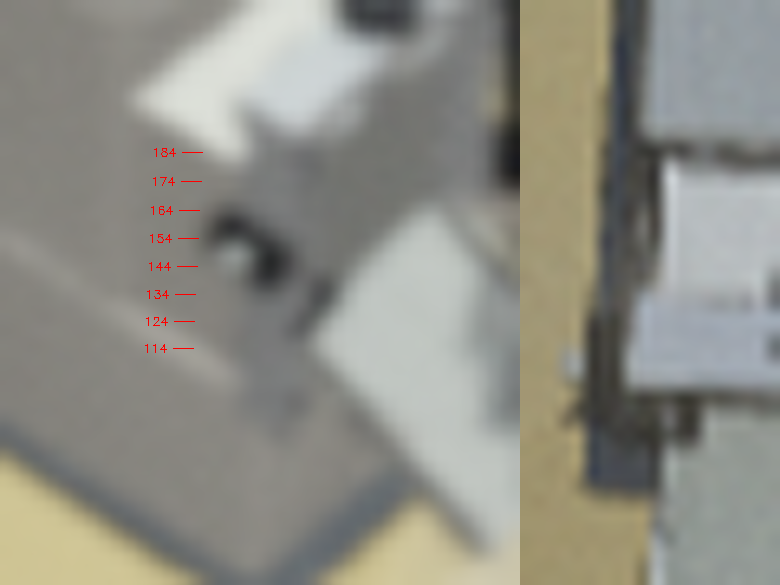

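```bash
python3 - <<'E'
from h import *
np.set_printoptions(linewidth=200)
b=np.mean([env.grab_frame("top").astype(float) for _ in range(8)],0)
cv2.imwrite("pics/topavg.png",b[:,:,::-1])
a=np.mean([cv2.imread(f"pics/{f}.png").astype(float) for f in("scene0","s2","s3")],0)
print("scene cols 263.. rows 159..");print(np.c_[np.arange(159,175),a[159:175,263:281].mean(2).round().astype(int)])
print("top cols 273.. rows 182..");print(np.c_[np.arange(182,197),b[182:197,273:291].mean(2).round().astype(int)])
for z in(124,144,154,164): print(z,[(p,proj("scene",[[*p,z]])[0].round(1).tolist(),proj("top",[[*p,z]])[0].round(1).tolist()) for p in((530,-104),(530,-97),(540,-97))])
E
```

```text
scene cols 263.. rows 159..
[[159 130 129 130 128 128 124 121 123 122 120 114 115 114 113 113 115 115 115]
 [160 129 131 127 119 112 114 119 122 125 122 117 117 114 115 114 114 114 115]
 [161 129 128 118  99  82  87 103 114 120 121 117 116 114 114 113 116 116 122]
 [162 130 125 110  78  54  58  78  94 109 117 120 118 115 114 113 117 123 144]
 [163 130 125 106  84  87  89  69  67  85 104 114 118 115 114 115 124 145 171]
 [164 130 127 115 115 134 134  91  52  60  87 111 116 115 116 125 145 170 187]
 [165 132 128 124 126 135 126  85  45  55  84 105 113 112 121 143 169 185 192]
 [166 129 131 130 127 125 112  81  59  73  96 104  94 100 130 164 185 192 195]
 [167 132 130 129 129 126 118 101  92  99 112 104  83  96 148 180 193 194 193]
 [168 131 129 131 129 128 123 116 114 116 116 102  88 119 163 187 195 194 194]
 [169 137 133 131 130 127 124 120 120 119 109  94 113 155 182 191 194 195 194]
 [170 151 140 133 129 126 121 119 121 117 103 105 143 177 191 193 195 195 195]
 [171 159 155 146 134 126 120 121 122 121 117 125 157 183 192 194 195 195 195]
 [172 151 157 157 148 134 125 121 123 124 123
[... 1398 characters left out ...]
 156]]
124 [((530, -104), [272.9, 169.3], [281.0, 192.4]), ((530, -97), [271.7, 170.6], [278.7, 192.4]), ((540, -97), [269.2, 169.2], [278.6, 189.2])]
144 [((530, -104), [273.1, 165.0], [281.4, 191.4]), ((530, -97), [271.9, 166.3], [279.0, 191.5]), ((540, -97), [269.3, 165.0], [278.9, 188.2])]
154 [((530, -104), [273.2, 162.9], [281.6, 191.0]), ((530, -97), [272.0, 164.2], [279.2, 191.0]), ((540, -97), [269.4, 162.8], [279.1, 187.6])]
164 [((530, -104), [273.3, 160.7], [281.8, 190.5]), ((530, -97), [272.1, 162.0], [279.4, 190.5]), ((540, -97), [269.5, 160.7], [279.3, 187.1])][ WARN:0@2.275] global loadsave.cpp:1063 imwrite_ Unsupported depth image for selected encoder is fallbacked to CV_8U.
```

```bash
python3 - <<'E'
from h import *
np.set_printoptions(linewidth=200,suppress=True)
for t in((275.6,187.3),(276,187.3),(275.6,188)): print("screw",t,[np.round(two((267.4,164.4),t)[0],1),round(two((267.4,164.4),t)[1],1)])
print("lip",two((292.8,182.2),(291.4,213.5)))
# knob cap via dark mask centroid
a=cv2.imread("pics/scene0.png").mean(2);b=cv2.imread("pics/topavg.png").mean(2)
for n,im,(x,y,w,h) in(("scene",a,(272,120,18,18)),("top",b,(288,172,20,20))):
    m=(im[y:y+h,x:x+w]<70);v,u=np.nonzero(m);print(n,m.sum(),u.mean()+x,v.mean()+y,u.min()+x,u.max()+x,v.min()+y,v.max()+y)
c=cv2.imread("pics/topavg.png");print("B-R top\n",np.c_[np.arange(182,197),(c[182:197,272:290,0].astype(int)-c[182:197,272:290,2])])
E
```

```text
screw (275.6, 187.3) [array([540.9, -86.8, 155.1]), np.float64(0.3)]
screw (276, 187.3) [array([541.3, -87.9, 153.8]), np.float64(0.2)]
screw (275.6, 188) [array([539.5, -86.3, 156.2]), np.float64(1.5)]
lip (array([ 470.90917805, -137.74600957,   68.04807107]), np.float64(0.01668724418374675))
scene 124 280.25 130.00806451612902 275 289 123 137
top 137 297.44525547445255 182.54014598540147 292 304 176 190
B-R top
 [[182 -44 -44 -43 -43 -44 -32   4  -3  -5   5   3   8   8   8   7   5   6   6]
 [183 -45 -44 -44 -44 -44 -28   2  -5  -3  16  15  15  13  14  10  10  10  10]
 [184 -46 -45 -44 -43 -44 -17  -3  -6  -3  17  17  19  17  19  18  19  20  19]
 [185 -46 -45 -45 -44 -43  -7  -8  -6  -1  18  17  16  17  18  18  18  18  19]
 [186 -46 -45 -45 -33 -34  -7  -7  -6   3  16  17  18  17  17  17  18  18  18]
 [187 -47 -46 -45 -12  -4  -8  -7  -6   8  16  17  16  18  16  16  18  17  18]
 [188 -48 -47 -44 -12   2  -7  -7  -5   5  12  14  15  15  16  16  17  18  18]
 [189 -48 -47 -47 -35 -23  -7  -6  -7   0   4   5   8   9  11  10  12  11  13]
 [190 -49 -49 -48 -47 -30  -6  -4  -5  -3  -6  -5  -5  -7  -7  -6  -5  -6  -5]
 [191 -49 -49 -49 -39 -16  -5  -5  -5  -4  -5  -5  -2  -8  -6  -3  -3  -3  -3]
 [192 -49 -49 -49 -36 -31   0  -2  -3  -4  -6  -5   1  -7  -6  -1   0   1  -1]
 [193 -50 -50 -50 -50 -49   4   5  -2  -3  -6  -6  -1  -5  -4   1   1   0   0]
 [194 -51 -50 -51 -49 -49   6   8   3  -1  -1  -2   2  -1   0   1   1   0   1]
 [195 -51 -51 -51 -50 -48   8   8   9   5   6   2   3   2   1   1   1   1   1]
 [196 -51 -51 -51 -49 -45  10  10  10   9   8   2   3   2   1   2   3   1   1]]
```

```bash

python3 -m jog '{"jaw":[60,60,60,60,60,60,60,60,60,60],"slide":[[-0.95,0.5,0],[-0.95,0.5,0],[-0.95,0.5,0],[-0.95,0.5,0],[-0.95,0.5,0],[-0.95,0.5,0],[-0.95,0.5,0],[-0.95,0.5,0],[-0.95,0.5,0],[0,0,0]],"spin":[0,0,0,0,0,0,0,0,0,0]}'
python3 -m jog '{"jaw":[60,60],"slide":[[0,0,0],[0,0,0]],"spin":[0,0]}'
```

```text
time_s: 16.7
ee_pos: [534.0, -143.3, 316.7]
ee_rot: [-180.0, 0.1, 89.7]
force: [-0.8, 0.8, -1.1]
gripper_width: 59.8
gripper_force: 0.0
time_s: 16.9
ee_pos: [532.2, -139.5, 317.7]
ee_rot: [-180.0, -0.0, 89.9]
force: [0.5, 0.0, -0.6]
gripper_width: 60.1
gripper_force: 0.0
```

```bash

python3 -m jog '{"jaw":[60,60,60,60,60,60,60,60],"slide":[[-0.07,0.05,0.3],[0,0,0.5],[0,0,0.5],[0,0,0.5],[0,0,0.5],[0,0,0.42],[0,0,0],[0,0,0]],"spin":[0,0,0,0,0,0,0,0]}'
python3 -m jog '{"jaw":[40,38,36,34,32,31,30,29,28,28],"slide":[[0,0,0],[0,0,0],[0,0,0],[0,0,0],[0,0,0],[0,0,0],[0,0,0],[0,0,0],[0,0,0],[0,0,0]],"spin":[0,0,0,0,0,0,0,0,0,0]}' 20
```

```text
time_s: 17.7
ee_pos: [534.2, -142.1, 236.3]
ee_rot: [180.0, 0.0, 89.9]
force: [0.4, 0.1, -0.6]
gripper_width: 59.9
gripper_force: 0.0
time_s: 18.7
ee_pos: [538.0, -142.5, 236.9]
ee_rot: [179.5, 0.0, 89.9]
force: [9.0, -0.0, -2.9]
gripper_width: 34.6
gripper_force: 20.0
```

```bash

python3 -m jog '{"jaw":[60,60,60,60,60,60],"slide":[[0,0,0],[0,0,0],[0,0.17,0],[0,0,0.12],[0,0,0],[0,0,0]],"spin":[0,0,0,0,0,0]}'
python3 -m jog '{"jaw":[40,38,36,34,32,31,30,29,28,28],"slide":[[0,0,0],[0,0,0],[0,0,0],[0,0,0],[0,0,0],[0,0,0],[0,0,0],[0,0,0],[0,0,0],[0,0,0]],"spin":[0,0,0,0,0,0,0,0,0,0]}' 20
```

```text
time_s: 19.3
ee_pos: [539.0, -142.4, 232.3]
ee_rot: [-180.0, -0.0, 89.9]
force: [-0.0, 1.0, -0.1]
gripper_width: 60.0
gripper_force: 0.0
time_s: 20.3
ee_pos: [537.9, -142.4, 232.5]
ee_rot: [-179.8, 0.0, 89.9]
force: [-5.4, -0.1, 0.9]
gripper_width: 34.4
gripper_force: 20.0
```

```bash

python3 -m jog '{"jaw":[28,28,28,28,28,28,28,28],"slide":[[0,-0.04,0],[0,0,0],[0,0,-0.1],[0,0,-0.1],[0,0,-0.1],[0,0,-0.1],[0,0,0],[0,0,0]],"spin":[0,0,0,0,0,0,0,0]}' 30
```

```text
time_s: 21.1
ee_pos: [537.9, -142.4, 244.4]
ee_rot: [-180.0, 0.0, 89.9]
force: [-2.0, -1.5, -5.5]
gripper_width: 33.8
gripper_force: 30.0
```

```bash

python3 -m jog '{"jaw":[28,28,28,28,28,28,28,28],"slide":[[0,0,-0.1],[0,0,-0.1],[0,0,-0.1],[0,0,-0.1],[0,0,-0.1],[0,0,0],[0,0,0],[0,0,0]],"spin":[0,0,0,0,0,0,0,0]}' 30
python3 - <<'E'
from h import *
np.set_printoptions(linewidth=200)
a=np.mean([env.grab_frame("scene").astype(float) for _ in range(6)],0);cv2.imwrite("pics/s6.png",a[:,:,::-1])
print(env.state()["ee_pos"]);print(np.c_[np.arange(156,175),a[156:175,263:281].mean(2).round().astype(int)])
E
```

```text
time_s: 21.9
ee_pos: [537.9, -142.4, 259.5]
ee_rot: [-180.0, 0.0, 89.9]
force: [-2.8, -0.9, -6.1]
gripper_width: 34.2
gripper_force: 30.0
[ 537.8966024  -142.38003282  259.43339101]
[[156 134 143 162 184 197 186 150 129 127 124 119 119 119 116 115 116 116 119]
 [157 132 133 137 150 162 157 137 126 124 117 108 111 117 116 115 117 123 135]
 [158 132 131 132 134 136 132 126 125 124 121 113 112 115 115 118 127 147 164]
 [159 131 132 131 130 128 126 124 124 124 119 116 114 114 119 134 156 175 186]
 [160 130 131 129 121 113 115 120 122 124 122 116 109 106 129 161 182 191 194]
 [161 131 129 120 101  83  87 103 115 122 122 115  98  92 133 172 192 196 197]
 [162 130 128 111  79  55  61  77  95 109 116 109  91  95 142 177 194 197 196]
 [163 131 127 109  84  87  88  71  68  83  97  99 106 134 167 187 195 197 197]
 [164 131 127 116 116 137 134  93  52  55  72 101 145 174 188 193 195 196 197]
 [165 132 130 126 126 137 128  84  46  48  77 120 163 189 194 195 194 195 196]
 [166 131 130 130 128 124 113  81  59  74  99 134 169 190 195 196 195 195 195]
 [167 132 132 131 130 127 118 103  93 100 120 145 173 191 195 196 195 195 196]
 [168 132 132 131 131 129 124 119 115 120 128 147 175 191 195 195 196 196 195]
 [169 138 132 131 131 128 124 121 123 125 130 149 175 191 195 196 196 196 196]
 [170 152 141 134 131 127 122 121 122 124 130 148 173 190 195 195 195 196 196]
 [171 159 156 147 137 127 122 121 125 126 129 141 167 186 193 195 196 196 196]
 [172 153 158 159 149 137 126 123 124 125 126 129 145 172 190 195 196 195 196]
 [173 141 148 155 156 149 135 125 125 126 127 126 128 146 174 192 196 196 196]
 [174 136 138 143 147 147 136 126 124 125 126 127 127 131 150 175 190 194 196]][ WARN:0@2.468] global loadsave.cpp:1063 imwrite_ Unsupported depth image for selected encoder is fallbacked to CV_8U.
```

```bash
python3 - <<'E'
from h import *
np.set_printoptions(suppress=True,precision=1)
for n,a,b in(("lidBL",(236,131),(283.6,136)),("lidFL",(260,143.6),(281.4,171.4)),("lidBR",(254,115.4),(314.4,137.6)),("lip",(292.8,182.2),(291.4,213.5)),("lipL",(287,187.4),(281.6,213.5)),("lipR",(298.6,177),(301.4,213.5))):
    print(n,*two(np.array(a)-.4,np.array(b)-.4))
for a,b in (((267.4,164.4),(275.7,187.6)),((267.4,164.4),(275.3,187.6)),((272.3,170.3),(280,192.9)),((273.3,168.8),(281.5,192.9))):
    print("screw/pointer",*two(a,b))
# project a y-parallel line (dispenser yaw -4) thru pointer at each lift, anchored so that z=124 fits pointer shut at x=528.6
d=np.array([np.sin(np.radians(4)),np.cos(np.radians(4)),0])
for z in(148,150,152,154,156,158):
    print(z,[proj("scene",[np.array([528.6,-104,z])+d*k])[0].round(2).tolist() for k in(-6,0,5,10,15)])
E
```

```text
lidBL [ 682.6 -109.9  206.3] 0.019723024155853
lidFL [578.9 -99.6 216. ] 2.8464262544440757
lidBR [ 673.4 -196.6  216. ] 0.10838016159104778
lip [ 471.9 -136.3   70.8] 0.10787511895321489
lipL [ 473.4 -105.3   72.6] 2.2729963179134023
lipR [ 470.3 -168.1   68.9] 2.5582838667181953
screw/pointer [540.4 -86.8 155.3] 0.5690293069017052
screw/pointer [539.9 -85.7 156.6] 0.03865519348962617
screw/pointer [ 529.4 -100.7  122.2] 1.2640844035169887
screw/pointer [ 528.7 -105.   126. ] 1.0682660053632094
148 [[274.69, 163.29], [273.53, 164.35], [272.56, 165.23], [271.59, 166.12], [270.62, 167.01]]
150 [[274.71, 162.86], [273.55, 163.92], [272.58, 164.8], [271.61, 165.69], [270.63, 166.58]]
152 [[274.73, 162.43], [273.57, 163.49], [272.6, 164.37], [271.63, 165.26], [270.65, 166.15]]
154 [[274.75, 162.0], [273.59, 163.05], [272.62, 163.94], [271.65, 164.82], [270.67, 165.71]]
156 [[274.77, 161.56], [273.61, 162.62], [272.64, 163.5], [271.67, 164.39], [270.69, 165.28]]
158 [[274.8, 161.13], [273.63, 162.19], [272.66, 163.07], [271.68, 163.96], [270.7, 164.85]]
```

```bash

python3 -m jog '{"jaw":[28,28,28,28,28,28],"slide":[[0,0,-0.08],[0,0,-0.07],[0,0,0],[0,0,0],[0,0,0],[0,0,0]],"spin":[0,0,0,0,0,0]}' 30
python3 - <<'E'
from h import *
np.set_printoptions(linewidth=200)
a=np.mean([env.grab_frame("scene").astype(float) for _ in range(6)],0);cv2.imwrite("pics/s7.png",a[:,:,::-1].astype(np.uint8))
a0=np.mean([cv2.imread(f"pics/{f}.png").astype(float) for f in("scene0","s2","s3")],0)[:,:,::-1]
print(env.state()["ee_pos"]);print(np.c_[np.arange(157,170),a[157:170,266:280].mean(2).round().astype(int)])
print("diff to shut");print(np.c_[np.arange(157,170),(a-a0)[157:170,266:280].mean(2).round().astype(int)])
r=lambda im:cv2.resize(im[148:180,256:286],(390,416),interpolation=cv2.INTER_CUBIC).clip(0,255).astype(np.uint8)
cv2.imwrite("pics/v7.png",np.hstack([r(a),cv2.resize(a[90:282,200:380].clip(0,255).astype(np.uint8),(390,416))])[:,:,::-1])
E
```

```text
time_s: 22.8
ee_pos: [537.9, -142.4, 264.0]
ee_rot: [-180.0, 0.0, 89.9]
force: [-2.9, 0.1, -7.0]
gripper_width: 34.1
gripper_force: 30.0
[ 537.92990576 -142.36068264  263.99722519]
[[157 149 162 158 137 126 124 117 109 110 115 116 118 127 144]
 [158 134 136 133 127 124 126 121 112 110 113 119 130 152 173]
 [159 130 127 126 124 123 123 119 113 107 105 127 152 174 188]
 [160 121 114 114 119 122 124 123 115  97  88 124 165 187 195]
 [161 100  84  86 104 115 121 121 112  93  88 135 174 193 197]
 [162  77  54  60  77  95 109 112 106  98 121 160 186 194 197]
 [163  85  88  88  70  65  78  88 103 132 163 183 192 196 197]
 [164 117 137 135  94  54  49  74 117 160 184 192 194 195 196]
 [165 127 136 128  85  45  52  86 128 168 190 195 195 194 195]
 [166 128 126 113  82  60  74 104 136 169 190 195 196 195 194]
 [167 130 126 117 104  93 101 120 145 174 192 195 195 195 195]
 [168 131 129 124 118 114 119 128 147 174 191 195 196 196 195]
 [169 131 129 125 122 122 124 130 149 175 191 195 196 196 195]]
diff to shut
[[157   0   1   1   1   2   2   1  -1   0  -1   1   3  12  29]
 [158   2   2   2   2   1   1   0  -1   0  -1   6  15  37  61]
 [159   1   0   1   3   0   1  -1  -1  -8  -9  14  38  59  73]
 [160   2   2   0   0   0  -1   1  -2 -19 -26   9  50  74  81]
 [161   1   2  -1   0   1   1   1  -5 -23 -26  20  61  77  81]
 [162  -1   1   1  -1   0  -1  -4 -14 -20   6  46  73  78  74]
 [163   1   1  -1   2  -2  -7 -16 -11  14  48  69  77  72  52]
 [164   1   3   1   3   2 -11 -13   6  43  70  77  69  50  26]
 [165   1   2   2   0   0  -3   2  23  55  78  74  52  25  11]
 [166   1   2   2   0   1   1   8  32  75  90  65  32  10   3]
 [167   0   1  -1   2   2   2   8  41  91  96  47  15   3   1]
 [168   1   2   1   1   0   3  13  45  86  72  31   8   1   1]
 [169   0   1   1   1   2   5  21  55  62  36  13   5   2   0]]
```

View pics/v7.png

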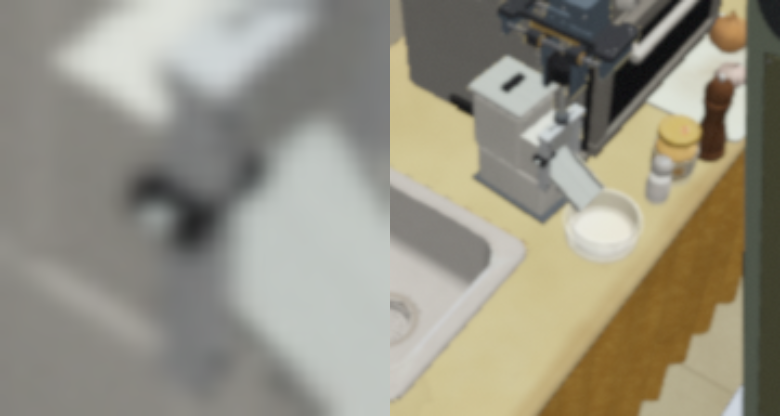

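```bash
python3 -c "
from workcell import env
print(env.state()['ee_pos'],env.state()['time_s']);print(env.job_done())"
```

```text
[ 537.92990576 -142.36068264  263.99722519] 23.1
the job is handed in; nothing more can be done
None
```

I handed the job in at 23.1 s: the tubs are nested and released under the chute, within about 2 mm of the drop point in the top view. The gate is held about 31.5 mm open, with its pointer level with the untouched marker to roughly 2 mm by eye from the low-resolution scene camera.

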